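Brace the canister and unscrew its cap

ROBOT

A 6-joint arm with a two-finger parallel gripper is mounted at the origin on the work surface; the furniture and walls round the work are solid. World frame = base frame: x ahead of the robot, y to its left, z up, the work surface at z = 0. Lengths are in m, angles in rad, forces in N, time in s.
With the tool pointing down it reaches from about 0.3 to 0.775 m from the base axis. Payload 14.6 kg.
Tool frame: the origin (TCP) lies at the very end of the fingers, on their centre line; the grasp point (between the pads) lies 19 mm behind it; y points along the fingers, z is the direction in which the jaws open and shut, and the axes are right-handed (so a half turn about y gives the same grasp; the last joint's range is limited). The gripper opens to 85 mm and grips with 20 to 120 N. Pads are 22 mm wide; open, the fingers measure 114 mm over their backs; the gripper's body (76 mm by 85 mm) begins 54 mm behind the grasp point. The pads swing forward as they close: fully open they stand 13 mm farther back than shut.
Start: joints at [-1.203, 0.3, 1.521, -0, 1.321, -0.067], TCP at [0.232, -0.499, 0.231] pointing down, gripper open.
Joint ranges: [-3.03, 3.03], [-0.79, 2.21], [0.23, 2.52], [-1.04, 4.18], [0, 3.07], [-2.55, 2.55]. Speed limits (rad/s): [2.22, 2.22, 2.57, 3.14, 3.14, 3.14].

INTERFACE

Orientations are given as a unit quaternion [x, y, z, w].
In Python, from bench import get_obs, get_image, close_job gives the robot as it stands.
- The arm moves only by the shell command python3 -m creep 'ROWS' [FORCE]. ROWS is text: rows parted by semicolons, each of 7 numbers parted by spaces: the opening, from 0 (shut) to 1 (fully open), then the shift along the tool's x, y, z each as a share of 0.3 m, from -1 to 1, then the turn, a rotation vector about the tool's x, y, z each as a share of 90 degrees, from -1 to 1. A call has 1 to 10 rows; each row is the pose to reach, as a shift and turn from the pose commanded when the call began, along the tool's axes at that moment; what a row does not reach only later rows make up. A row lasts 1/12 s, in which the tool goes at most 41.7 mm and 7.16 degrees, less where a joint would pass 70% of its speed; a pose out of reach is approached as far as the arm can. A call with a number of a shift or a turn outside -1 to 1 is refused whole. A call with a gripper value outside its range is refused whole. The fingers move at their own pace and stop on an object; FORCE is the grip in N (left out, the last holds). Time passes only in rows, so rows that repeat a pose let the fingers close. It gives the time, the measured TCP pose, the force and the opening at its end, in the units of the state.
- get_obs(): the state, without advancing time (a new reading comes with each control period).
- get_image(name): name is "scene" or "side" or "wrist"; returns a dict with "pixels" (400x640x3 uint8, red, green, blue), "camera_matrix" (3x3 intrinsics, pixels), "k1" (the pictures are not rectified: a ray, as slopes to the right and down, at radius r is drawn at 1 + k1 r^2 times it, then the intrinsics apply), "rvec" (rotation vector, rad) and "tvec" (3), from world to camera coordinates, as OpenCV has them. Camera axes: x right, y down, z forward; pixel columns grow to the right and rows downward; lengths in m; the calibration is good to about 2 mm. A picture is of the moment at which its call begins. There is no depth.
- close_job(): hands the job in, once; it reports no verdict.
The state is a dict: "t": time; "q": joint angles; "qd": joint speeds; "effort": joint torques, N m; "position": TCP position; "tool_rot": TCP orientation; "ft_force": force on the tool from outside, world axes, zero at the start; "wrist_torque": the same for the moment, N m; "grip_width": finger opening in m.
Only numpy, scipy, OpenCV 4.12 (cv2) and the standard library are available. Lean on these libraries where they do the work, as an engineer would, in place of code of your own. Each camera call takes 0.05 s, during which the arm holds its last target.

TASK

Lift the grey canister by its bar handle and set it fully down in the steel bracing nest (either way round), then let go of it. Then unscrew its tight cap anticlockwise until the thread lets go, raise the cap clear of the neck, and finish still holding it level and just above the mouth (a gap of about 2 cm), with the canister still seated in the nest. Leave the loose parts standing around alone.

Things in the scene. Friction and masses are not known exactly. Their poses are not given: they have to be found in the camera images.
- canister_foot (a point): Centre of the underside of the loose canister: a grey box-shaped can 150 mm long (x), 90 mm wide (y), 78 mm high, 0.4 to 0.65 kg, with a bar handle on top and a spout with a black screw cap near its +x end. x runs along the can towards the cap, z up.
- handle (a point): Middle of the canister's handle bar (20 mm from the can's centre towards -x, 102 mm above its underside). The bar is 80 mm long along the can's x, 16 mm wide (y), 12 mm high; its underside is 18 mm above the can's top, and 56 mm of it is free between its two posts. Same axes as the canister.
- neck (a point): Centre of the rim of the canister's spout, under the cap: 48 mm from the can's centre towards +x, 140 mm above the can's underside. Same axes as the canister. The neck is 31 mm across; over its rim stands a sprung rubber sealing disc that pushes the cap up with about 14 N when closed, which makes the cap tight (about 0.25 N m). It stands up to 7 mm proud of the rim once the cap is off.
- cap_mid (a point): Centre (half-way up) of the black ribbed screw cap, 50 mm across, 30 mm high; z is its axis. When closed, its middle lies 7 mm below the neck rim, and its lower edge 10 mm above the top of the handle. Turned anticlockwise seen from above it may rise up to 4 mm; its two-start thread lets go after about 60 degrees, and it can then be lifted straight off; left down, it meets a stop at about 140 degrees. The unbraced can would turn along with it.
- nest_floor (a point): Centre of the floor of the fixed bracing nest, 8 mm above the table: a steel plate 200 x 140 mm with low walls around a pocket 156 mm long (x) and 96 mm wide (y) that takes the canister's foot with 3 mm to spare on each side, either way round. The walls stand 40 mm above the floor, flaring outwards over the top 10 mm, and keep the can from turning.
- filter: Bystander: upright white inline filter with a black cap, 59 mm across, 114 mm high. Origin under its centre.
- pump: Bystander: grey feed pump with a square foot, upright barrel and a short side pipe, 66 x 92 x 96 mm. Origin under its centre.
- carton_small: Bystander: small closed brown carton, 64 x 78 x 44 mm. Origin under its centre.
Not all that is in view belongs to the job. Leave any green look-alike of the part that bears cap_mid alone.

How it is judged:
On the way, in this order (a step that is already met when the one before it is completed fails the run):
1. the canister is lifted by its handle, its cap not touched (height (world z) of canister_foot above 0.03 m and contact force between the fingers and canister above 1 N and contact force between the fingers and cap below 0.5 N), for 0.2 s.
2. the canister, still capped, stands fully down in the nest and is let go (horizontal distance between canister_foot and nest_floor below 0.012 m and z of canister_foot in the frame of nest_floor below 0.004 m and angle between canister_foot's own z axis and vertical below 0.06 rad and angle between the x axis of canister_foot and the x axis of nest_floor, either way round below 0.15 rad and distance between cap_mid and neck below 0.01 m and contact force between the fingers and canister below 0.3 N), for 0.2 s.
At the end, for the whole second after the job is handed in: Canister fully down in the nest (centre within 12 mm, underside within 4 mm, upright within 3 and in line within 8 degrees), untouched. The fingers hold the cap still, level within 11 degrees, within 20 mm of the neck axis, its lower edge 8 to 45 mm above the neck rim, clear of the canister (horizontal distance between canister_foot and nest_floor below 0.012 m and z of canister_foot in the frame of nest_floor below 0.004 m and angle between canister_foot's own z axis and vertical below 0.06 rad and angle between the x axis of canister_foot and the x axis of nest_floor, either way round below 0.15 rad and horizontal distance between cap_mid and neck below 0.02 m and z of cap_mid in the frame of neck between 0.023 and 0.06 m and angle between cap_mid's own z axis and vertical below 0.2 rad and contact force between the fingers and cap above 1 N and contact force between cap and canister below 0.1 N and contact force between each of the arm, the fingers and canister below 0.3 N and linear speed of cap below 0.02 m/s); the arm keeps its last pose, push and grip.
It fails at once if the filter is pushed more than 3 cm away (distance of filter from where it was at the start of the episode above 0.03 m).
It fails at once if the pump is pushed more than 3 cm away (distance of pump from where it was at the start of the episode above 0.03 m).
It fails at once if the small carton is pushed more than 3 cm away (distance of carton_small from where it was at the start of the episode above 0.03 m).
It fails at once if the canister is tipped over (angle between canister_foot's own z axis and vertical above 0.7 rad).
It also fails if it takes over 54 s, if anything falls off the work surface, if the arm or the gripper's body presses on something with over 40 N, if the wrist force passes 120 N, or if a joint passes its speed limit or range.

## Working session

There is one attempt and no reset: what is moved stays moved. The work goes in short steps, Python scripts to look and compute and a shell command to move; the robot and the scene stay as the last step left them, time stands still between calls to the robot, and variables do not carry over. Pictures are saved under pics/ and viewed, and the job is handed in when it is done.

```bash
ls; mkdir -p pics; cat > h.py <<'E'
import numpy as np,cv2
from bench import get_obs,get_image,close_job
from scipy.spatial.transform import Rotation as R
def snap(n,f):
    im=get_image(n); cv2.imwrite(f'pics/{f}.png',im['pixels'][:,:,::-1]); np.savez(f'pics/{f}.npz',**{k:np.array(v) for k,v in im.items()}); return im
def load(f): return dict(np.load(f'pics/{f}.npz'))
def ray(im,u,v):
    K=np.array(im['camera_matrix']);k1=float(im['k1'])
    d=np.array([[[u,v]]],float)
    p=cv2.undistortPoints(d,K,np.array([k1,0,0,0,0.]))[0,0]
    Rm=cv2.Rodrigues(np.array(im['rvec'],float))[0];t=np.array(im['tvec'],float).ravel()
    c=-Rm.T@t; w=Rm.T@np.array([p[0],p[1],1]); return c,w/np.linalg.norm(w)
def onz(im,u,v,z):
    c,w=ray(im,u,v); return c+w*(z-c[2])/w[2]
def tri(a,b):
    (c1,w1),(c2,w2)=a,b
    A=np.stack([w1,-w2],1); s=np.linalg.lstsq(A,c2-c1,rcond=None)[0]
    p,q=c1+w1*s[0],c2+w2*s[1]; return (p+q)/2,np.linalg.norm(p-q)
def proj(im,P):
    return cv2.projectPoints(np.array(P,float).reshape(-1,1,3),np.array(im['rvec'],float),np.array(im['tvec'],float),np.array(im['camera_matrix'],float),np.array([float(im['k1']),0,0,0,0]))[0][:,0]
E
python3 - <<'E'
from h import *
print(get_obs())
for n in ['scene','side','wrist']:
    im=snap(n,n+'0'); c,w=ray(im,320,200); print(n,c,w,im['k1'])
E
```

```text
pics
{'t': 0.0, 'q': array([-1.20261908e+00,  3.00502297e-01,  1.52162414e+00, -1.69454553e-05,
        1.32069490e+00, -6.65885794e-02]), 'qd': array([-1.64430941e-03, -1.01186042e-03,  2.55746787e-04,  5.82745979e-04,
        9.58246575e-05,  8.94688117e-04]), 'effort': array([-1.53183264e-03, -5.43504775e+01, -3.61792588e+01, -1.10070541e-04,
        4.04045713e-03,  6.94210257e-05]), 'position': array([ 0.23156848, -0.49860023,  0.23068599]), 'tool_rot': array([-0.15257758,  0.69089334, -0.69003613,  0.15243559]), 'ft_force': array([-0.05684757,  0.38693794, -0.29714384]), 'wrist_torque': array([0.0544728 , 0.02167206, 0.00774137]), 'grip_width': 0.08555375871032235}
scene [0.24253679 0.80575251 0.70685239] [ 0.34769906 -0.7294306  -0.58909793] -0.09124835117409145
side [ 0.6137011  -0.9368626   0.75799467] [-0.02378453  0.85216985 -0.52272444] -0.03252405764615919
wrist [ 0.30563748 -0.46526871  0.37346002] [-0.29537913 -0.13766072 -0.94541033] 0.01659129428358239
```

View pics/scene0.png

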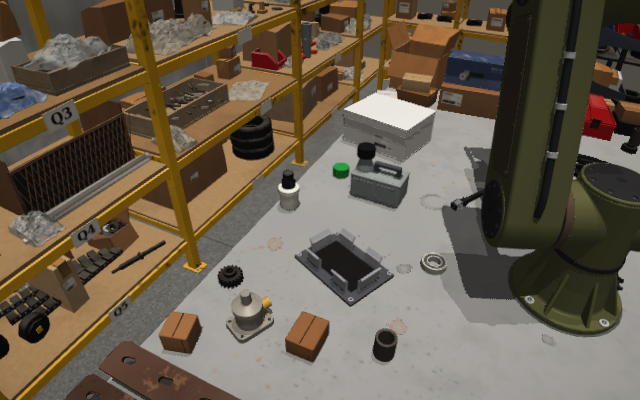

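View pics/side0.png

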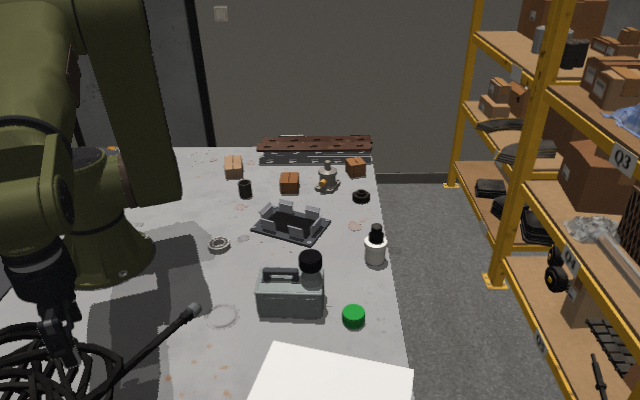

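View pics/wrist0.png

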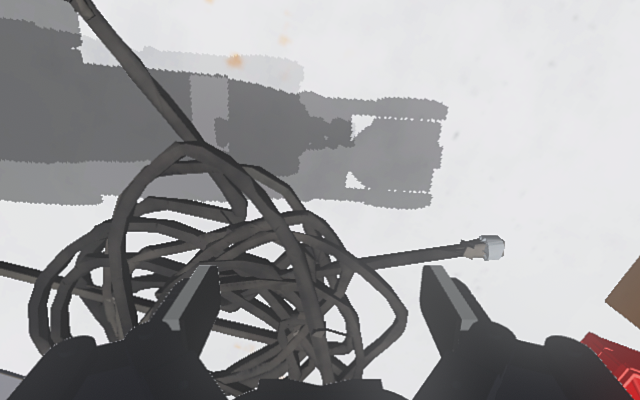

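The canister is at scene (379,182) and side (291,292), with its black cap at scene (366,151) and side (310,261).

Look-alikes:
- green cap: scene (341,170), side (353,316)
- filter's black cap: scene (288,175), side (376,232)
- black rings and tubs: scene (230,275) and (385,345)

The nest is at scene (344,266) and side (290,223). Next I'll check the canister and nest in close crops.

```bash
python3 - <<'E'
import cv2,numpy as np
a=cv2.imread('pics/scene0.png');b=cv2.imread('pics/side0.png')
c=lambda i,x,y,w,h,s:cv2.resize(i[y:y+h,x:x+w],None,fx=s,fy=s,interpolation=cv2.INTER_CUBIC)
A=c(a,335,135,90,75,4.4);B=c(b,245,240,90,75,4.4)
C=c(a,285,220,120,90,3.3);D=c(b,235,190,120,90,3.3)
C=cv2.resize(C,(396,297));D=cv2.resize(D,(396,297));A=cv2.resize(A,(396,300));B=cv2.resize(B,(396,300))
cv2.imwrite('pics/crop0.png',np.vstack([np.hstack([A,B]),np.hstack([C,D])]))
E
```

```text
(no output)
```

View pics/crop0.png

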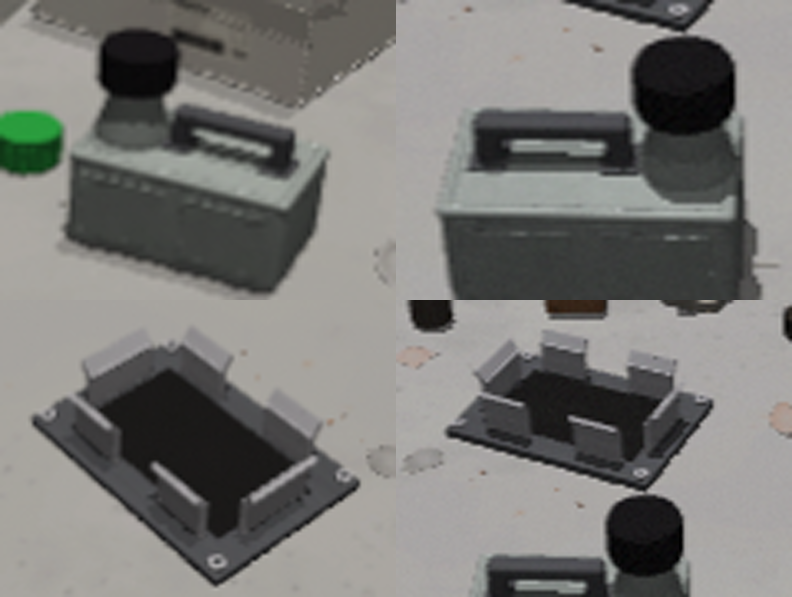

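```bash
python3 - <<'E'
from h import *
s=load('scene0');d=load('side0')
def blob(im,x,y,w,h,thr=45):
    g=im['pixels'].max(2)[y:y+h,x:x+w]; m=(g<thr).astype(np.uint8)
    n,l,st,c=cv2.connectedComponentsWithStats(m); i=1+np.argmax(st[1:,4]); return c[i]+[x,y],st[i],
a=blob(s,350,138,35,22);b=blob(d,295,247,32,27)
print(a,b); P,e=tri(ray(s,*a[0]),ray(d,*b[0])); print('cap',P,e)
# handle top ends from crop (A: /4.4+335, 135)
# nest corners
for nm,im,cs in [('scene',s,[(295,255.5),(350.5,305),(393.5,276.5)]),('side',d,[(250.5,230),(311.8,247),(331.2,221)])]:
    p=[onz(im,u,v,0.007) for u,v in cs]; p=np.array(p); print(nm,p[:,:2].round(4).tolist(),'L',np.linalg.norm(p[0]-p[1]),np.linalg.norm(p[1]-p[2]),'ctr',(p[0]+p[2])[:2]/2)
A=lambda x,y:(335+x/4.4,135+y/4.4); B=lambda x,y:(245+(x-396)/4.4,240+y/4.4)
# handle bar top corners z=.108: scene  (180,107) near? far-left ; 
for nm,im,cs in [('scene',s,[A(177,125),A(292,155)]),('side',d,[B(476,135),B(630,137)])]:
    # front face lower?/mid of bar front face
    p=np.array([onz(im,u,v,0.102) for u,v in cs]); print(nm,p[:,:2].round(4).tolist(),np.linalg.norm(p[0]-p[1]))
E
```

```text
(array([366.53090909, 150.50545455]), array([  8,   5,  24,  17, 275], dtype=int32)) (array([310.10897436, 261.27350427]), array([  4,   3,  23,  24, 468], dtype=int32))
cap [ 0.56722313 -0.17556809  0.13332925] 0.001956071653858216
scene [[0.6108, 0.1719], [0.4312, 0.2542], [0.3737, 0.1339]] L 0.19755666425219004 0.13335364584207546 ctr [0.49225853 0.15290605]
side [[0.3796, 0.1219], [0.5614, 0.0404], [0.6151, 0.1672]] L 0.19921976597383576 0.13771547842862072 ctr [0.49735337 0.144569  ]
scene [[0.5357, -0.1703], [0.4584, -0.1683]] 0.07729124558904893
side [[0.4615, -0.17], [0.5404, -0.1715]] 0.07892465060279462
```

```bash
cat >> h.py <<'E'
def frame(phi):
    z=np.array([np.cos(phi),np.sin(phi),0]);y=np.array([0,0,-1.]);x=np.cross(y,z);return np.stack([x,y,z],1)
def plan(p,phi,ob=None,cmdp=None,cmdR=None):
    ob=ob or get_obs(); R0=R.from_quat(ob['tool_rot']).as_matrix() if cmdR is None else cmdR
    p0=ob['position'] if cmdp is None else np.array(cmdp)
    Rt=frame(phi); sh=R0.T@(np.array(p)-p0)/0.3; rv=R.from_matrix(R0.T@Rt).as_rotvec()/(np.pi/2)
    print('shift',sh.round(4),'turn',rv.round(4))
def where():
    o=get_obs();M=R.from_quat(o['tool_rot']).as_matrix();print('t%.2f'%o['t'],'p',o['position'].round(4),'phi',np.degrees(np.arctan2(M[1,2],M[0,2])).round(2),'tilt',np.degrees(np.arccos(-M[2,1])).round(2),'q',o['q'].round(3),'F',o['ft_force'].round(1),'w',round(o['grip_width'],4))
    return o
E
python3 - <<'E'
from h import *
s=load('scene0');d=load('side0')
for a,b in [((405,140),(275,345)),((435,107),(275,345)),((343,118),(413,370))]: print(tri(ray(s,*a),ray(d,*b)))
where(); print(R.from_quat(get_obs()['tool_rot']).as_matrix().round(2))
for ph in (-91,89): plan([0.49,-0.17,0.26],np.radians(ph))
E
```

```text
(array([ 0.50633293, -0.36965188,  0.089498  ]), np.float64(0.0026865800778863302))
(array([ 0.482631  , -0.45189691,  0.17974381]), np.float64(0.07952757552721525))
(array([ 0.75132074, -0.42906832,  0.09191277]), np.float64(0.013027842175513478))
t0.15 p [ 0.2316 -0.4987  0.2309] phi -65.09 tilt 0.05 q [-1.203  0.3    1.521  0.     1.321 -0.067] F [-0.3 -0.  -0.2] w 0.0854
[[-0.91 -0.    0.42]
 [-0.42  0.   -0.91]
 [-0.   -1.   -0.  ]]
shift [-1.2426 -0.0965 -0.6309] turn [5.000e-04 2.879e-01 1.000e-04]
shift [-1.2426 -0.0965 -0.6309] turn [ 1.0000e-04 -1.7121e+00 -7.0000e-04]
```

```bash
python3 - <<'E'
from h import *
plan([0.43,-0.17,0.29],np.radians(-91))
E
python3 -m creep '1 -0.13 -0.1 -0.06 0 0.04 0;1 -0.26 -0.16 -0.12 0 0.08 0;1 -0.39 -0.19 -0.18 0 0.12 0;1 -0.52 -0.19 -0.25 0 0.16 0;1 -0.65 -0.19 -0.32 0 0.20 0;1 -0.78 -0.19 -0.38 0 0.24 0;1 -0.91 -0.19 -0.44 0 0.27 0;1 -1 -0.19 -0.5 0 0.288 0;1 -1 -0.19 -0.6 0 0.288 0;1 -1 -0.19 -0.72 0 0.288 0'; python3 - <<'E'
from h import *
where(); plan([0.43,-0.17,0.29],np.radians(-91)); snap('wrist','wrist1')
E
```

```text
shift [-1.0612 -0.1964 -0.7153] turn [5.000e-04 2.879e-01 1.000e-04]
t: 0.98
position: [0.4137, -0.1741, 0.2874]
tool_rot: [0.005, 0.707, -0.707, -0.006]
ft_force: [0.6, 0.7, 0.5]
grip_width: 0.0854
t0.98 p [ 0.4137 -0.1741  0.2874] phi -90.91 tilt 0.09 q [-0.48   0.03   1.704  0.     1.409  1.106] F [0.6 0.7 0.5] w 0.0854
shift [-0.054  -0.0088 -0.0145] turn [0.0007 0.001  0.0008]
```

View pics/wrist1.png

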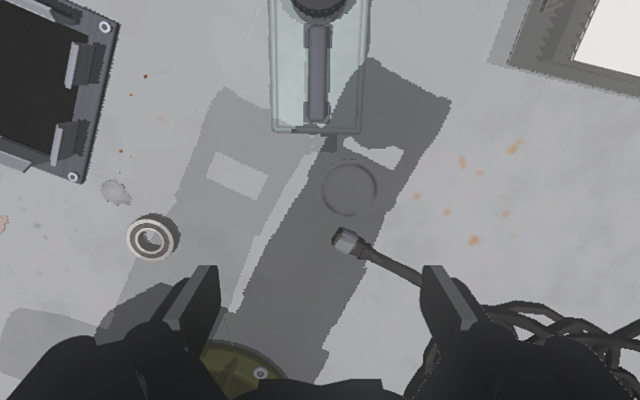

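```bash
python3 - <<'E'
from h import *
w=load('wrist1')
g=w['pixels'].astype(int)
for r in range(14,126,9): print(r,g[r,296:338:2].max(1))
i=w['pixels'][0:150,250:400,::-1]; cv2.imwrite('pics/c1.png',cv2.resize(i,None,fx=4,fy=4,interpolation=cv2.INTER_CUBIC))
E
```

```text
14 [160 104  99 101 100  53  54  52  53  53  54  52  52  52  52  52  53  55
  62  83  84]
23 [182 184 163 159 129 114  89  94  98  99 101 103 101  99  98  94  90 167
 189 184 181]
32 [183 184 185 187 117 104  88 103 113 116 115 114 110 112 100  80  78  78
 133 184 182]
41 [184 185 185 185 118 107  91 104 111 117 116 114 112 112 100  76  79 106
 165 184 183]
50 [185 185 187 189 189 166 121 104 115 117 118 115 112 111  99  81 110 168
 184 182 181]
59 [187 187 185 185 187 171 111 105 118 117 118 115 112 110  99  85 108 166
 182 180 180]
68 [187 187 186 187 168 161 112 106 119 118 118 115 114 112  96  93 108 167
 182 180 180]
77 [187 188 189 190 172 163 102 108 119 118 118 115 115 111  96 101 110 168
 183 179 178]
86 [187 188 188 187 168 163  93 108 120 119 119 116 116 110  94 102 107 166
 182 179 178]
95 [189 187 187 187 186 162  94 107 119 120 118 117 116 109  90  99 168 184
 181 180 179]
104 [188 187 186 189 118 108  79 109 118 120 120 116 118 109  86  76 108 165
 182 182 165]
113 [189 189 189 190 116 105  93 110 118 119 119 115 118 108  83  75 109 101
 110 105 107]
122 [188 188 186 187 140 138 124 108 104 127 126 114 107 111 115  91  78 103
 107 106 107]
```

View pics/c1.png

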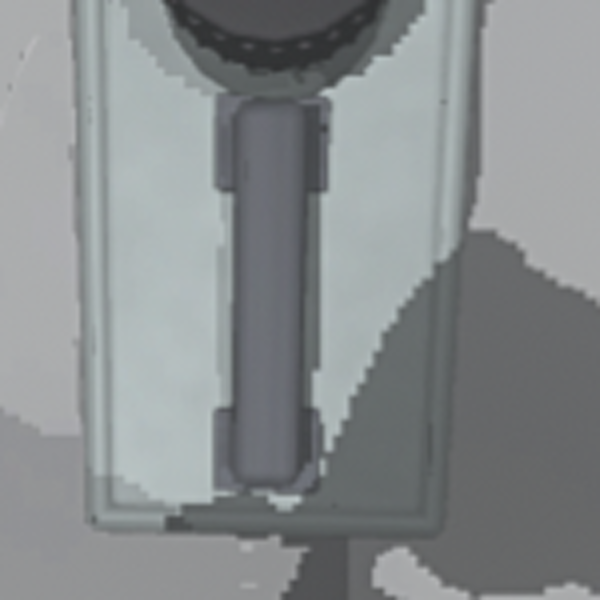

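```bash
python3 - <<'E'
from h import *
w=load('wrist1')
a=onz(w,318,24.8,.106);b=onz(w,316.5,121,.106);print(a,b,np.linalg.norm(a-b),(a+b)/2,np.degrees(np.arctan2(*(a-b)[[1,0]])))
l=onz(w,250+73/4,0,.078),onz(w,250+95/4,130,.078); r=onz(w,250+480/4,0,.078),onz(w,250+440/4,130,.078)
print(l,r)
E
```

```text
[ 0.53836867 -0.1755082   0.106     ] [ 0.45957568 -0.17284804  0.106     ] 0.07883788445619012 [ 0.49897217 -0.17417812  0.106     ] -1.9336519767884521
(array([ 0.56245852, -0.13153287,  0.078     ]), array([ 0.44826572, -0.12974116,  0.078     ])) (array([ 0.56111421, -0.22192964,  0.078     ]), array([ 0.44701226, -0.21572984,  0.078     ]))
```

```bash
python3 - <<'E'
from h import *
where(); plan([0.499,-0.1738,0.17],np.radians(-92))
E
```

```text
t1.03 p [ 0.411  -0.1706  0.2878] phi -90.83 tilt 0.13 q [-4.760e-01  2.100e-02  1.712e+00  1.000e-03  1.410e+00  1.109e+00] F [-0.1 -0.2  2.9] w 0.0855
shift [-0.2941  0.3924  0.0072] turn [0.0011 0.013  0.0009]
```

```bash
python3 -m creep '1 -0.1 0.07 0.0 0 0.013 0;1 -0.2 0.14 0.005 0 0.013 0;1 -0.27 0.23 0.007 0 0.013 0;1 -0.294 0.32 0.007 0 0.013 0;1 -0.294 0.39 0.007 0 0.013 0;1 -0.294 0.39 0.007 0 0.013 0;1 -0.294 0.39 0.007 0 0.013 0'; python3 - <<'E'
from h import *
where(); plan([0.499,-0.1738,0.085],np.radians(-92)); snap('wrist','wrist2')
E
```

```text
t: 1.62
position: [0.5006, -0.1801, 0.171]
tool_rot: [0.013, 0.707, -0.707, -0.014]
ft_force: [0.8, 0.4, 0.2]
grip_width: 0.0853
t1.62 p [ 0.5006 -0.1801  0.171 ] phi -92.18 tilt 0.11 q [-0.414  0.319  1.643 -0.     1.182  1.195] F [0.8 0.4 0.2] w 0.0853
shift [ 0.0055  0.2868 -0.0207] turn [ 0.0004 -0.002   0.0011]
```

View pics/wrist2.png

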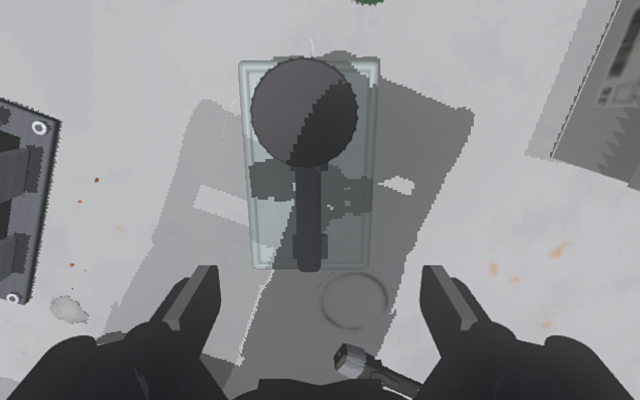

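```bash
python3 - <<'E'
from h import *
w=load('wrist2')
print(onz(w,304,112,.148)); 
where()
a=onz(w,309,169,.108);b=onz(w,309,271,.108);print(a,b)
plan([0.499,-0.1745,0.085],np.radians(-92))
E
```

```text
[ 0.56828097 -0.1765762   0.148     ]
t1.67 p [ 0.5011 -0.1804  0.1724] phi -92.19 tilt 0.04 q [-0.414  0.317  1.641  0.     1.182  1.195] F [0.1 0.2 1.1] w 0.0851
[ 0.53125719 -0.17595948  0.108     ] [ 0.46131787 -0.17268957  0.108     ]
shift [ 0.0079  0.2913 -0.0195] turn [-0.0002 -0.0021 -0.0004]
```

```bash
python3 -m creep '1 0.004 0.03 -0.02 0 0 0;1 0.006 0.09 -0.02 0 0 0;1 0.006 0.15 -0.02 0 0 0;1 0.006 0.21 -0.02 0 0 0;1 0.006 0.25 -0.02 0 0 0;1 0.006 0.27 -0.02 0 0 0;1 0.006 0.285 -0.02 0 0 0;1 0.006 0.288 -0.02 0 0 0;1 0.006 0.288 -0.02 0 0 0'; python3 - <<'E'
from h import *
where(); plan([0.499,-0.1743,0.085],np.radians(-92)); snap('side','side3');snap('scene','scene3')
a=cv2.imread('pics/scene3.png');b=cv2.imread('pics/side3.png')
c=lambda i,x,y,w,h:cv2.resize(i[y:y+h,x:x+w],(400,320),interpolation=cv2.INTER_CUBIC)
cv2.imwrite('pics/c3.png',np.hstack([c(a,320,110,125,100),c(b,230,215,125,100)]))
E
```

```text
t: 2.42
position: [0.4996, -0.1742, 0.0856]
tool_rot: [-0.014, -0.707, 0.707, 0.013]
ft_force: [-0.6, -0.2, -0.3]
grip_width: 0.0854
t2.42 p [ 0.4996 -0.1742  0.0856] phi -92.18 tilt 0.06 q [-0.405  0.423  1.722  0.     0.995  1.204] F [-0.6 -0.2 -0.3] w 0.0854
shift [0.0021 0.0019 0.0004] turn [-0.0002 -0.002  -0.0006]
```

View pics/c3.png

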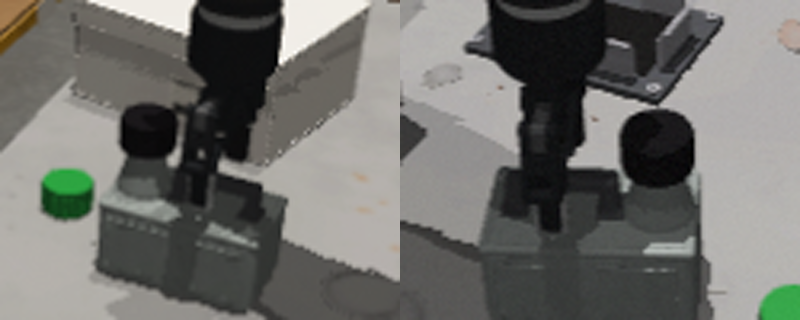

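The fingers straddle the handle bar, about crop (200,190) in the left view and (550,215) in the right, clear of the cap. Closing now.

```bash
python3 -m creep '0 0 0 0 0 0 0;0 0 0 0 0 0 0;0 0 0 0 0 0 0;0 0 0 0 0 0 0;0 0 0 0 0 0 0;0 0 0 0 0 0 0;0 0 0 0 0 0 0;0 0 0 0 0 0 0;0 0 0 0 0 0 0' 90; python3 - <<'E'
from h import *
where()
E
```

```text
t: 3.27
position: [0.4994, -0.1739, 0.0851]
tool_rot: [0.013, 0.707, -0.707, -0.013]
ft_force: [-1.8, 5.6, 6.2]
grip_width: 0.0143
t3.27 p [ 0.4994 -0.1739  0.0851] phi -92.17 tilt 0.02 q [-0.404  0.424  1.723  0.     0.995  1.204] F [-1.8  5.6  6.2] w 0.0143
```

```bash
python3 -m creep '0 0 -0.03 0 0 0 0;0 0 -0.06 0 0 0 0;0 0 -0.1 0 0 0 0;0 0 -0.15 0 0 0 0;0 0 -0.21 0 0 0 0;0 0 -0.27 0 0 0 0;0 0 -0.33 0 0 0 0;0 0 -0.38 0 0 0 0;0 0 -0.4 0 0 0 0;0 0 -0.4 0 0 0 0'; python3 - <<'E'
from h import *
where(); snap('side','side4');snap('scene','scene4'); plan([0.47,0,0.205],np.radians(-100))
a=cv2.imread('pics/scene4.png');b=cv2.imread('pics/side4.png')
c=lambda i,x,y,w,h:cv2.resize(i[y:y+h,x:x+w],(400,320),interpolation=cv2.INTER_CUBIC)
cv2.imwrite('pics/c4.png',np.hstack([c(a,310,70,150,120),c(b,215,185,150,120)]))
E
```

```text
t: 4.1
position: [0.4997, -0.1744, 0.2064]
tool_rot: [-0.014, -0.707, 0.707, 0.013]
ft_force: [-0.4, 0.4, -5.7]
grip_width: 0.0143
t4.10 p [ 0.4997 -0.1744  0.2064] phi -92.18 tilt 0.15 q [-0.405  0.274  1.613 -0.     1.251  1.204] F [-0.4  0.4 -5.7] w 0.0143
shift [ 0.1189 -0.0022 -0.5762] turn [0.0001 0.0868 0.0005]
```

View pics/c4.png

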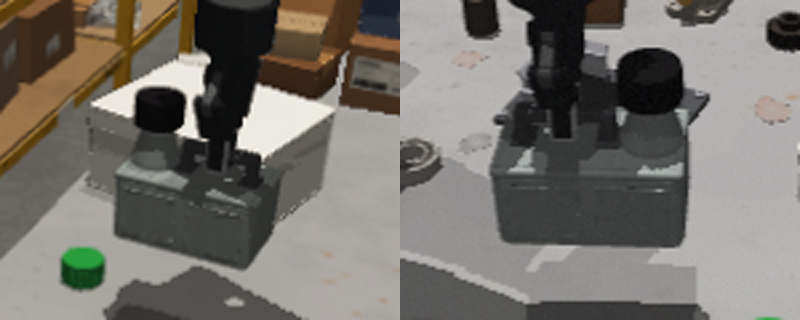

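```bash
python3 -m creep '0 0.02 -0.02 -0.03 0 0.02 0;0 0.04 -0.04 -0.08 0 0.05 0;0 0.06 -0.07 -0.14 0 0.08 0;0 0.08 -0.10 -0.2 0 0.12 0;0 0.1 -0.12 -0.27 0 0.16 0;0 0.12 -0.14 -0.34 0 0.19 0;0 0.13 -0.15 -0.4 0 0.22 0;0 0.13 -0.15 -0.43 0 0.24 0;0 0.13 -0.15 -0.44 0 0.247 0;0 0.13 -0.15 -0.44 0 0.247 0'; python3 - <<'E'
from h import *
where(); snap('wrist','wrist5')
E
```

```text
t: 5.03
position: [0.4652, -0.0403, 0.249]
tool_rot: [-0.149, -0.691, 0.691, 0.15]
ft_force: [0.7, -0.3, -4.5]
grip_width: 0.0143
t5.03 p [ 0.4652 -0.0403  0.249 ] phi -114.35 tilt 0.08 q [-0.165  0.099  1.719 -0.     1.324  1.831] F [ 0.7 -0.3 -4.5] w 0.0143
```

View pics/wrist5.png

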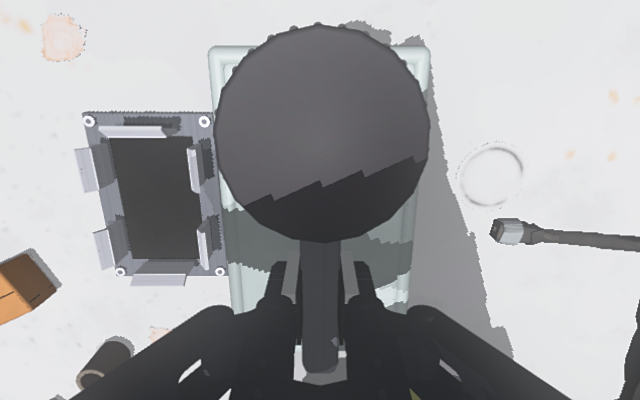

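```bash
python3 - <<'E'
from h import *
w=load('wrist5')
B=np.array([onz(w,u,v,.009) for u,v in [(89,122),(204,122),(220,272),(121,272)]])
print(B.round(4)); print(B.mean(0), [np.linalg.norm(B[i]-B[(i+1)%4]).round(4) for i in range(4)])
a=(B[0]+B[1]-B[2]-B[3])/2; b=(B[0]+B[3]-B[1]-B[2])/2
print(np.degrees(np.arctan2(a[1],a[0])),np.degrees(np.arctan2(b[1],b[0]))-90)
i=w['pixels'][90:300,60:250,::-1]; cv2.imwrite('pics/c5.png',cv2.resize(i,None,fx=2.8,fy=2.8,interpolation=cv2.INTER_CUBIC))
print(onz(w,322,133,.148+.163))
E
```

```text
[[0.6008 0.1676 0.009 ]
 [0.5509 0.0559 0.009 ]
 [0.3837 0.1309 0.009 ]
 [0.4342 0.2418 0.009 ]]
[0.49240129 0.14904721 0.009     ] [np.float64(0.1223), np.float64(0.1833), np.float64(0.1219), np.float64(0.1825)]
-24.084550477603752 -24.28964429259773
[ 0.52884971 -0.07101321  0.311     ]
```

View pics/c5.png

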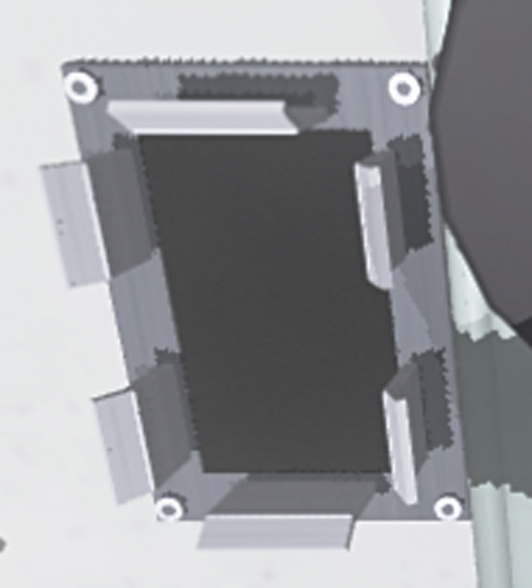

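```bash
python3 - <<'E'
from h import *
where(); plan([0.475,0.157,0.185],np.radians(-114.2))
E
```

```text
t5.08 p [ 0.4652 -0.0409  0.2491] phi -114.33 tilt 0.08 q [-0.166  0.099  1.719 -0.     1.324  1.83 ] F [-0.6 -0.5 -4.8] w 0.0141
shift [ 0.2418  0.2137 -0.6145] turn [-0.0003 -0.0015  0.0008]
```

```bash
python3 -m creep '0 0.02 0.0 -0.04 0 0 0;0 0.05 0.01 -0.11 0 0 0;0 0.09 0.03 -0.2 0 0 0;0 0.12 0.05 -0.3 0 0 0;0 0.15 0.08 -0.39 0 0 0;0 0.18 0.11 -0.47 0 0 0;0 0.21 0.15 -0.54 0 0 0;0 0.235 0.19 -0.59 0 0 0;0 0.242 0.21 -0.614 0 0 0;0 0.242 0.21 -0.614 0 0 0'; python3 -m creep '0 0 0 0 0 0 0;0 0 0 0 0 0 0'; python3 - <<'E'
from h import *
where(); snap('side','side6');snap('scene','scene6'); plan([0.475,0.157,0.13],np.radians(-114.2))
a=cv2.imread('pics/scene6.png');b=cv2.imread('pics/side6.png')
c=lambda i,x,y,w,h:cv2.resize(i[y:y+h,x:x+w],(400,320),interpolation=cv2.INTER_CUBIC)
cv2.imwrite('pics/c6.png',np.hstack([c(a,260,170,175,140),c(b,220,130,150,120)]))
E
```

```text
t: 5.92
position: [0.475, 0.1573, 0.1851]
tool_rot: [-0.148, -0.691, 0.692, 0.15]
ft_force: [0.3, -1.7, -5.1]
grip_width: 0.0142
t: 6.08
position: [0.4758, 0.156, 0.1874]
tool_rot: [0.15, 0.691, -0.691, -0.15]
ft_force: [-0.5, -0.8, -4.7]
grip_width: 0.0143
t6.08 p [0.4758 0.156  0.1874] phi -114.45 tilt 0.03 q [ 0.244  0.233  1.713 -0.     1.196  2.241] F [-0.5 -0.8 -4.7] w 0.0143
shift [ 0.004   0.1919 -0.0016] turn [ 0.0004 -0.003  -0.0006]
```

View pics/c6.png

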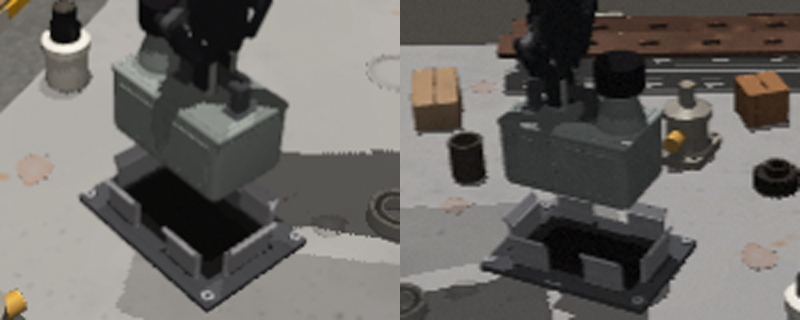

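```bash
python3 - <<'E'
from h import *
s=load('scene6');d=load('side6');o=get_obs()
psi=np.radians(-24.4);X=np.array([np.cos(psi),np.sin(psi),0]);Y=np.array([-X[1],X[0],0])
h=np.array([.4757,.156,0]);c=h+.02*X+[0,0,.1024]
pts=[c+sx*.075*X+sy*.045*Y for sx,sy in [(1,1),(-1,1),(-1,-1),(1,-1)]]
print('can foot corners scene',proj(s,pts).round(1).tolist());print('side',proj(d,pts).round(1).tolist())
n=np.array([.4925,.149,.008]);psi=np.radians(-24.2);X=np.array([np.cos(psi),np.sin(psi),0]);Y=np.array([-X[1],X[0],0])
pts=[n+sx*.1*X+sy*.07*Y for sx,sy in [(1,1),(-1,1),(-1,-1),(1,-1)]]
print('nest plate scene',proj(s,pts).round(1).tolist());print('side',proj(d,pts).round(1).tolist())
for nm,im in (('scene6',s),('side6',d)):
    i=im['pixels'][...,::-1]; i=i[200:320,280:410] if nm=='scene6' else i[160:260,240:345]
    cv2.imwrite('pics/z%s.png'%nm,cv2.resize(i,None,fx=5,fy=5,interpolation=cv2.INTER_CUBIC))
E
```

```text
can foot corners scene [[308.2, 225.3], [353.5, 261.0], [383.4, 242.4], [337.6, 210.1]]
side [[319.1, 195.3], [273.7, 184.8], [257.6, 199.2], [304.8, 210.9]]
nest plate scene [[294.4, 255.0], [351.1, 304.8], [395.0, 274.1], [337.3, 231.1]]
side [[330.3, 219.9], [272.5, 205.5], [248.3, 228.9], [309.5, 245.9]]
```

View pics/zscene6.png

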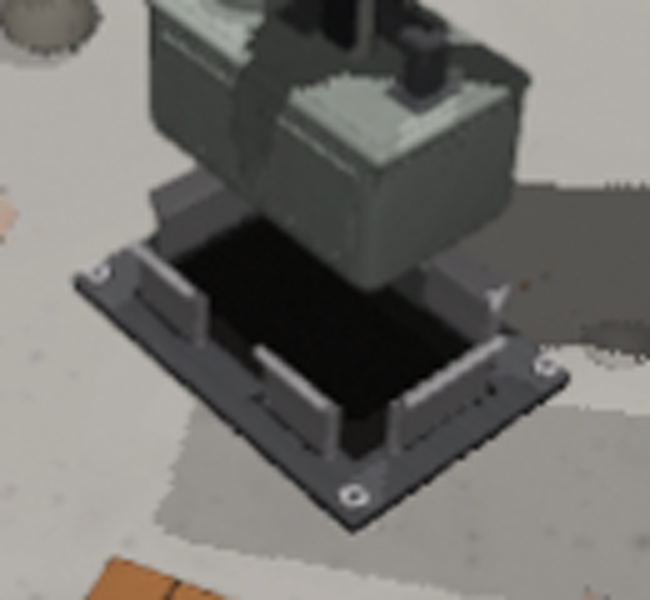

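View pics/zside6.png

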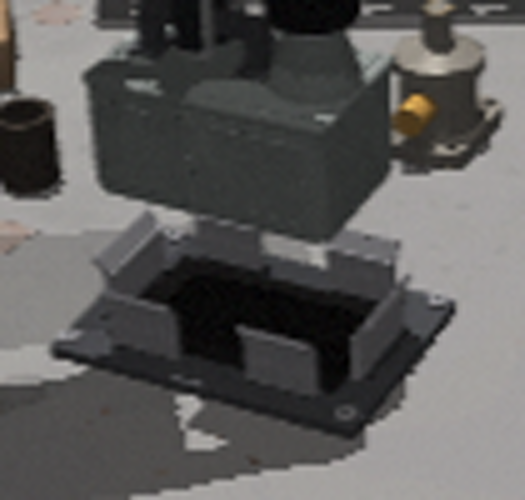

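```bash
python3 - <<'E'
from h import *
where(); plan([0.4763,0.1568,0.14],np.radians(-114.2))
E
python3 -m creep '0 0.005 0.03 -0.001 0 -0.002 0;0 0.005 0.06 -0.001 0 -0.002 0;0 0.005 0.09 -0.001 0 -0.002 0;0 0.005 0.12 -0.001 0 -0.002 0;0 0.005 0.14 -0.001 0 -0.002 0;0 0.005 0.155 -0.001 0 -0.002 0;0 0.005 0.155 -0.001 0 -0.002 0;0 0.005 0.155 -0.001 0 -0.002 0'
python3 - <<'E'
from h import *
where(); plan([0.4763,0.1568,0.093],np.radians(-114.2))
E
```

```text
t6.18 p [0.4758 0.1561 0.1876] phi -114.47 tilt 0.06 q [ 0.244  0.232  1.713 -0.     1.195  2.242] F [-0.9  0.4 -4.9] w 0.0139
shift [-0.0002  0.1586 -0.0028] turn [ 0.0004 -0.003  -0.0006]
t: 6.85
position: [0.4742, 0.1579, 0.1403]
tool_rot: [-0.148, -0.691, 0.691, 0.148]
ft_force: [0.4, 1.0, -4.3]
grip_width: 0.0146
t6.85 p [0.4742 0.1579 0.1403] phi -114.23 tilt 0.01 q [0.248 0.288 1.763 0.    1.091 2.242] F [ 0.4  1.  -4.3] w 0.0146
shift [-0.008   0.1576  0.0005] turn [-0.0001 -0.0003  0.0001]
```

```bash
python3 -m creep '0 -0.007 0.01 0.0 0 0 0;0 -0.007 0.02 0.0 0 0 0;0 -0.007 0.03 0.0 0 0 0;0 -0.007 0.045 0.0 0 0 0;0 -0.007 0.06 0.0 0 0 0;0 -0.007 0.075 0.0 0 0 0;0 -0.007 0.085 0.0 0 0 0;0 -0.007 0.085 0.0 0 0 0'
python3 - <<'E'
from h import *
where(); plan([0.4763,0.1568,0.093],np.radians(-114.2))
snap('side','side7');snap('scene','scene7')
a=cv2.imread('pics/scene7.png');b=cv2.imread('pics/side7.png')
c=lambda i,x,y,w,h:cv2.resize(i[y:y+h,x:x+w],(400,320),interpolation=cv2.INTER_CUBIC)
cv2.imwrite('pics/c7.png',np.hstack([c(a,285,205,125,100),c(b,235,160,112,90)]))
E
```

```text
t: 7.52
position: [0.4757, 0.157, 0.1141]
tool_rot: [-0.148, -0.691, 0.692, 0.149]
ft_force: [0.5, -0.1, -4.7]
grip_width: 0.0141
t7.52 p [0.4757 0.157  0.1141] phi -114.23 tilt 0.07 q [0.246 0.327 1.781 0.    1.035 2.239] F [ 0.5 -0.1 -4.7] w 0.0141
shift [-0.002   0.0702 -0.0003] turn [-0.0005 -0.0003  0.0006]
```

View pics/c7.png

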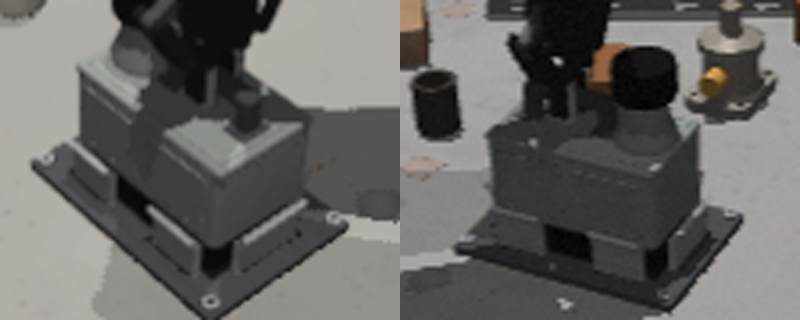

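It is inside the walls with no side force. Continuing down.

```bash
python3 -m creep '0 0 0.012 0.0 0 0 0;0 0 0.024 0.0 0 0 0;0 0 0.036 0.0 0 0 0;0 0 0.048 0.0 0 0 0;0 0 0.058 0.0 0 0 0;0 0 0.066 0.0 0 0 0;0 0 0.07 0.0 0 0 0;0 0 0.072 0.0 0 0 0;0 0 0.072 0 0 0 0'
python3 - <<'E'
from h import *
where()
E
```

```text
t: 8.37
position: [0.4761, 0.157, 0.0932]
tool_rot: [-0.148, -0.691, 0.691, 0.148]
ft_force: [0.2, -0.6, -4.3]
grip_width: 0.0141
t8.37 p [0.4761 0.157  0.0932] phi -114.23 tilt 0.0 q [ 0.245  0.358  1.795 -0.     0.988  2.239] F [ 0.2 -0.6 -4.3] w 0.0141
```

```bash
python3 -m creep '0 0 0.004 0.0 0 0 0;0 0 0.007 0.0 0 0 0;0 0 0.01 0.0 0 0 0;0 0 0.01 0.0 0 0 0;0 0 0.01 0.0 0 0 0'
python3 - <<'E'
from h import *
where()
E
```

```text
t: 8.78
position: [0.4766, 0.1579, 0.0925]
tool_rot: [0.149, 0.692, -0.691, -0.148]
ft_force: [-10.1, 5.3, 21.6]
grip_width: 0.0144
t8.78 p [0.4766 0.1579 0.0925] phi -114.21 tilt 0.16 q [2.460e-01 3.600e-01 1.795e+00 1.000e-03 9.840e-01 2.239e+00] F [-10.1   5.3  21.6] w 0.0144
```

```bash
python3 -m creep '0 0 -0.005 0 0 0 0;0.3 0 -0.005 0 0 0 0;0.5 0 -0.005 0 0 0 0;0.6 0 -0.005 0 0 0 0;0.6 0 -0.005 0 0 0 0;0.6 0 -0.005 0 0 0 0;0.6 0 -0.005 0 0 0 0;0.6 0 -0.005 0 0 0 0'
python3 -m creep '0.6 0 -0.04 0 0 0 0;0.6 0 -0.1 0 0 0 0;0.6 0 -0.18 0 0 0 0;0.8 0 -0.27 0 0 0 0;1 0 -0.35 0 0 0 0;1 0 -0.4 0 0 0 0;1 0 -0.4 0 0 0 0;1 0 -0.4 0 0 0 0'
python3 - <<'E'
from h import *
where()
snap('side','side8');snap('scene','scene8');snap('wrist','wrist8')
a=cv2.imread('pics/scene8.png');b=cv2.imread('pics/side8.png')
c=lambda i,x,y,w,h:cv2.resize(i[y:y+h,x:x+w],(400,320),interpolation=cv2.INTER_CUBIC)
cv2.imwrite('pics/c8.png',np.hstack([c(a,285,205,125,100),c(b,235,160,112,90)]))
E
```

```text
t: 9.45
position: [0.4761, 0.157, 0.0917]
tool_rot: [-0.148, -0.691, 0.691, 0.148]
ft_force: [-0.2, 0.3, 0.0]
grip_width: 0.0512
t: 10.12
position: [0.4762, 0.1571, 0.212]
tool_rot: [0.149, 0.692, -0.691, -0.148]
ft_force: [0.0, -0.2, -1.1]
grip_width: 0.0854
t10.12 p [0.4762 0.1571 0.212 ] phi -114.23 tilt 0.06 q [0.246 0.209 1.682 0.    1.25  2.239] F [ 0.  -0.2 -1.1] w 0.0854
```

View pics/c8.png

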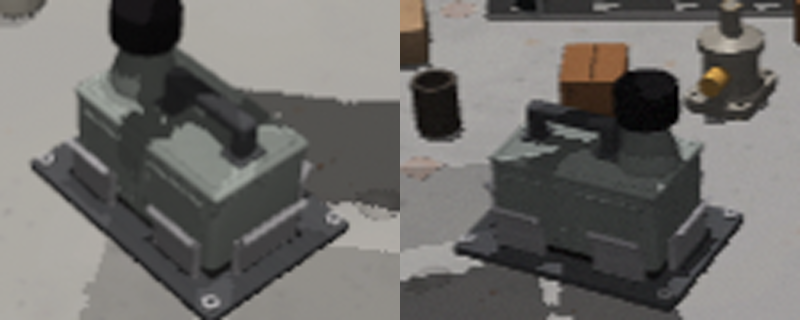

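View pics/wrist8.png

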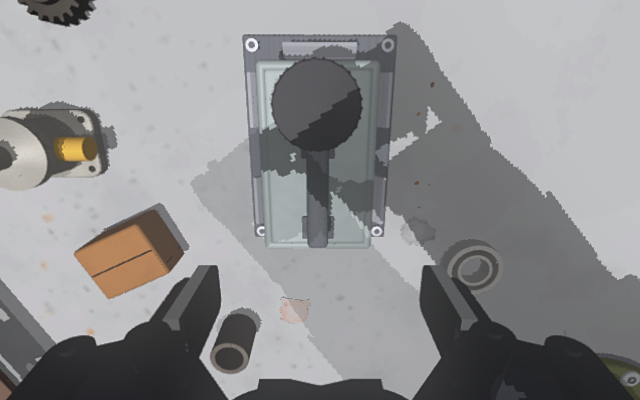

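```bash
python3 - <<'E'
from h import *
s=load('scene8');d=load('side8');w=load('wrist8')
def blob(im,x,y,w,h,thr=45):
    g=im['pixels'].max(2)[y:y+h,x:x+w]; m=(g<thr).astype(np.uint8)
    n,l,st,c=cv2.connectedComponentsWithStats(m); i=1+np.argmax(st[1:,4]); return c[i]+[x,y],st[i]
b=blob(d,290,178,30,22); a=blob(s,312,190,36,34); print(a,b)
print(tri(ray(s,*a[0]),ray(d,*b[0])))
# cap circle in wrist
print(onz(w,317,105,.156))
m=(w['pixels'].max(2)<90).astype(np.uint8)[40:165,250:385]
x,y,ww,hh=272,58,90,94
plan([0.538,0.129,0.18],np.radians(-114.2))
i=w['pixels'][30:260,220:420,::-1]; cv2.imwrite('pics/c8b.png',cv2.resize(i,None,fx=2.6,fy=2.6,interpolation=cv2.INTER_CUBIC))
E
```

```text
(array([330.69860279, 208.67065868]), array([  8,   0,  22,  33, 501], dtype=int32)) (array([301.66956522, 189.32753623]), array([  0,   2,  23,  20, 345], dtype=int32))
(array([0.53688914, 0.12575824, 0.14198372]), np.float64(0.0057178854570430196))
[0.53867242 0.12884239 0.156     ]
shift [-0.2278  0.1015 -0.0006] turn [-0.0008 -0.0003  0.001 ]
```

View pics/c8b.png

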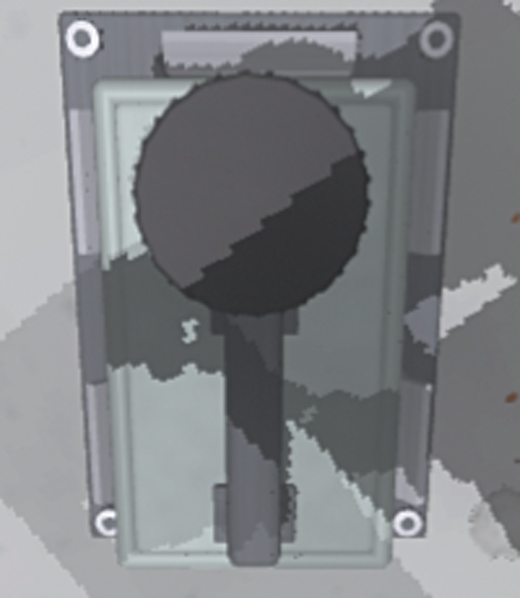

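```bash
python3 -m creep '1 -0.03 0 0 0 0 0;1 -0.08 0 0 0 0 0;1 -0.14 0 0 0 0 0;1 -0.19 0 0 0 0 0;1 -0.22 0.0 0 0 0 0;1 -0.23 0.02 0 0 0 0;1 -0.23 0.05 0 0 0 0;1 -0.23 0.08 0 0 0 0;1 -0.23 0.1 0 0 0 0;1 -0.23 0.1 0 0 0 0'
python3 - <<'E'
from h import *
where();  plan([0.5388,0.129,0.121],np.radians(-114.2))
snap('side','side9');snap('scene','scene9');snap('wrist','wrist9')
a=cv2.imread('pics/scene9.png');b=cv2.imread('pics/side9.png')
c=lambda i,x,y,w,h:cv2.resize(i[y:y+h,x:x+w],(400,320),interpolation=cv2.INTER_CUBIC)
cv2.imwrite('pics/c9.png',np.hstack([c(a,265,165,150,120),c(b,235,150,112,90)]))
E
```

```text
t: 11.1
position: [0.5379, 0.1289, 0.1799]
tool_rot: [-0.147, -0.691, 0.692, 0.149]
ft_force: [0.5, -0.2, -0.4]
grip_width: 0.0854
t11.10 p [0.5379 0.1289 0.1799] phi -114.2 tilt 0.16 q [0.169 0.355 1.572 0.    1.218 2.162] F [ 0.5 -0.2 -0.4] w 0.0854
shift [-0.003   0.1964 -0.0018] turn [-0.001  -0.      0.0015]
```

View pics/c9.png

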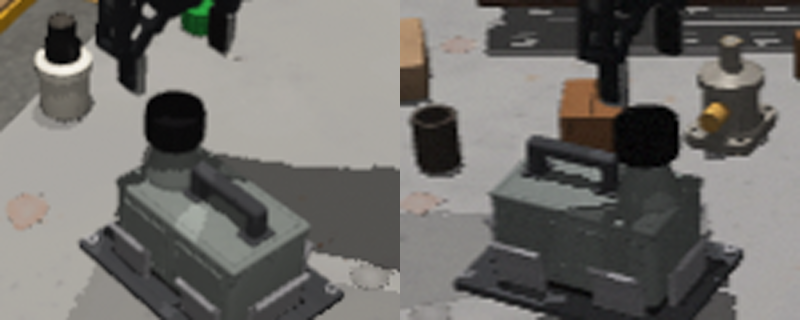

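View pics/wrist9.png

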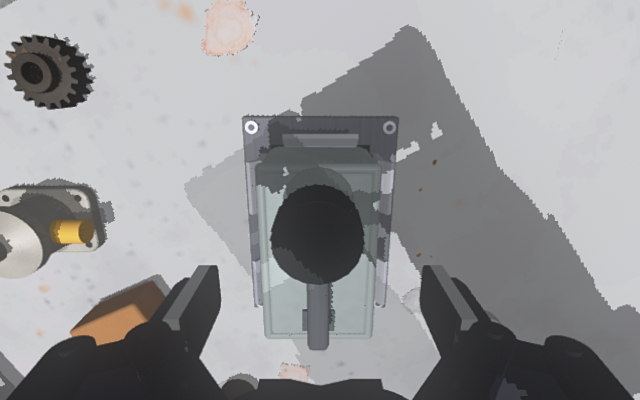

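```bash
python3 - <<'E'
from h import *
print(onz(load('wrist9'),317,233,.156))
E
python3 -m creep '1 -0.002 0.03 -0.001 0 0 0;1 -0.002 0.07 -0.001 0 0 0;1 -0.002 0.11 -0.001 0 0 0;1 -0.002 0.15 -0.001 0 0 0;1 -0.002 0.175 -0.001 0 0 0;1 -0.002 0.19 -0.001 0 0 0;1 -0.002 0.195 -0.001 0 0 0;1 -0.002 0.195 -0.001 0 0 0;1 -0.002 0.195 -0.001 0 0 0'
python3 - <<'E'
from h import *
where();  plan([0.5388,0.129,0.121],np.radians(-114.2))
snap('side','side10');snap('scene','scene10')
a=cv2.imread('pics/scene10.png');b=cv2.imread('pics/side10.png')
c=lambda i,x,y,w,h:cv2.resize(i[y:y+h,x:x+w],(400,320),interpolation=cv2.INTER_CUBIC)
cv2.imwrite('pics/c10.png',np.hstack([c(a,280,175,112,90),c(b,255,150,90,72)]))
E
```

```text
[0.54400595 0.12675307 0.156     ]
t: 12.0
position: [0.5399, 0.1288, 0.1237]
tool_rot: [0.149, 0.691, -0.691, -0.148]
ft_force: [0.6, -0.2, 0.2]
grip_width: 0.0855
t12.00 p [0.5399 0.1288 0.1237] phi -114.23 tilt 0.04 q [0.168 0.422 1.621 0.    1.099 2.162] F [ 0.6 -0.2  0.2] w 0.0855
shift [0.0036 0.009  0.0009] turn [ 0.0002 -0.0003 -0.0003]
```

View pics/c10.png

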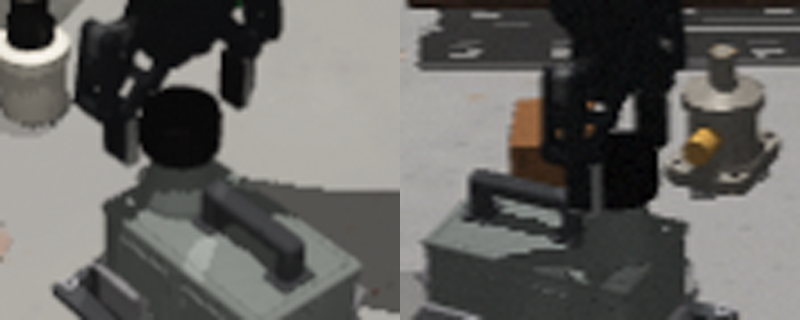

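```bash
python3 -m creep '1 0.002 0.004 0 0 0 0;0.5 0.002 0.006 0 0 0 0;0.5 0.002 0.006 0 0 0 0;0.3 0.002 0.006 0 0 0 0;0.3 0.002 0.006 0 0 0 0;0 0.002 0.006 0 0 0 0;0 0.002 0.006 0 0 0 0;0 0.002 0.006 0 0 0 0;0 0.002 0.006 0 0 0 0' 80
python3 - <<'E'
from h import *
where()
snap('side','side11');snap('scene','scene11')
a=cv2.imread('pics/scene11.png');b=cv2.imread('pics/side11.png')
c=lambda i,x,y,w,h:cv2.resize(i[y:y+h,x:x+w],(400,320),interpolation=cv2.INTER_CUBIC)
cv2.imwrite('pics/c11.png',np.hstack([c(a,280,175,112,90),c(b,255,150,90,72)]))
E
```

```text
t: 12.85
position: [0.5394, 0.1292, 0.1219]
tool_rot: [0.149, 0.692, -0.691, -0.148]
ft_force: [0.4, 4.0, 5.5]
grip_width: 0.049
t12.85 p [0.5394 0.1292 0.1219] phi -114.23 tilt 0.07 q [0.169 0.423 1.624 0.    1.094 2.162] F [0.4 4.  5.5] w 0.049
```

View pics/c11.png

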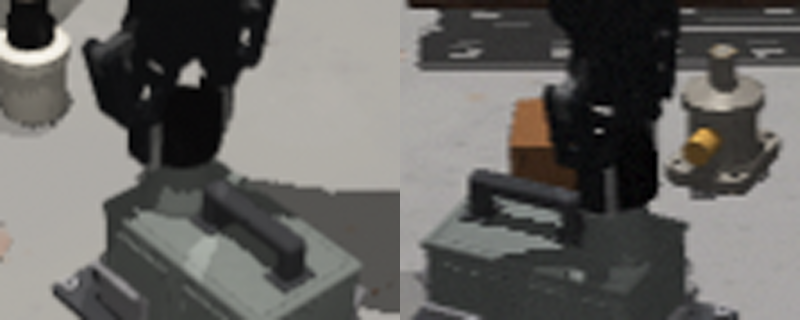

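```bash
python3 -m creep '0 0 0 0 0 -0.04 0;0 0 0 0 0 -0.1 0;0 0 -0.001 0 0 -0.16 0;0 0 -0.002 0 0 -0.22 0;0 0 -0.003 0 0 -0.28 0;0 0 -0.004 0 0 -0.34 0;0 0 -0.005 0 0 -0.4 0;0 0 -0.006 0 0 -0.46 0;0 0 -0.007 0 0 -0.5 0;0 0 -0.007 0 0 -0.5 0'
python3 - <<'E'
from h import *
o=where();print(o['wrist_torque'].round(2))
E
```

```text
t: 13.78
position: [0.5397, 0.1288, 0.1241]
tool_rot: [0.128, -0.695, 0.695, -0.129]
ft_force: [3.9, 0.7, 6.2]
grip_width: 0.0485
t13.78 p [0.5397 0.1288 0.1241] phi -69.06 tilt 0.1 q [ 0.168  0.42   1.622 -0.     1.098  1.374] F [3.9 0.7 6.2] w 0.0485
[ 0.18 -0.46  0.05]
```

```bash
python3 -m creep '0 0 0 0 0 -0.05 0;0 0 -0.001 0 0 -0.11 0;0 0 -0.002 0 0 -0.17 0;0 0 -0.003 0 0 -0.23 0;0 0 -0.004 0 0 -0.29 0;0 0 -0.005 0 0 -0.35 0;0 0 -0.006 0 0 -0.41 0;0 0 -0.007 0 0 -0.45 0;0 0 -0.007 0 0 -0.45 0;0 0 -0.007 0 0 -0.45 0'
python3 - <<'E'
from h import *
o=where();print(o['wrist_torque'].round(2))
snap('side','side12');snap('scene','scene12')
a=cv2.imread('pics/scene12.png');b=cv2.imread('pics/side12.png')
c=lambda i,x,y,w,h:cv2.resize(i[y:y+h,x:x+w],(400,320),interpolation=cv2.INTER_CUBIC)
cv2.imwrite('pics/c12.png',np.hstack([c(a,280,175,150,120),c(b,235,150,112,90)]))
E
```

```text
t: 14.62
position: [0.5392, 0.1291, 0.1257]
tool_rot: [-0.359, 0.609, -0.609, 0.359]
ft_force: [1.6, 1.8, 3.2]
grip_width: 0.0485
t14.62 p [0.5392 0.1291 0.1257] phi -28.93 tilt 0.01 q [0.169 0.418 1.621 0.    1.103 0.674] F [1.6 1.8 3.2] w 0.0485
[ 0.47 -0.27 -0.04]
```

View pics/c12.png

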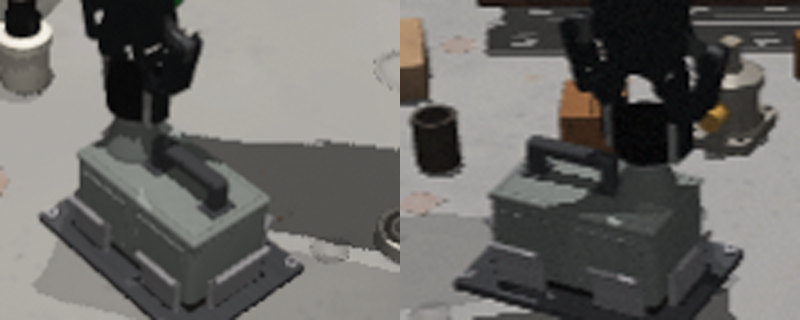

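```bash
python3 -m creep '0 0 -0.01 0 0 0 0;0 0 -0.02 0 0 0 0;0 0 -0.035 0 0 0 0;0 0 -0.05 0 0 0 0;0 0 -0.07 0 0 0 0;0 0 -0.09 0 0 0 0;0 0 -0.11 0 0 0 0;0 0 -0.125 0 0 0 0;0 0 -0.13 0 0 0 0;0 0 -0.13 0 0 0 0'
python3 - <<'E'
from h import *
o=where();print(o['wrist_torque'].round(2))
snap('side','side13');snap('scene','scene13')
a=cv2.imread('pics/scene13.png');b=cv2.imread('pics/side13.png')
c=lambda i,x,y,w,h:cv2.resize(i[y:y+h,x:x+w],(400,320),interpolation=cv2.INTER_CUBIC)
cv2.imwrite('pics/c13.png',np.hstack([c(a,280,175,150,120),c(b,235,150,112,90)]))
E
```

```text
t: 15.55
position: [0.5393, 0.129, 0.1652]
tool_rot: [0.36, -0.608, 0.609, -0.361]
ft_force: [1.1, -0.4, -0.6]
grip_width: 0.0485
t15.55 p [0.5393 0.129  0.1652] phi -28.73 tilt 0.05 q [ 0.169  0.371  1.586 -0.     1.184  0.67 ] F [ 1.1 -0.4 -0.6] w 0.0485
[-0.01  0.06  0.01]
```

View pics/c13.png

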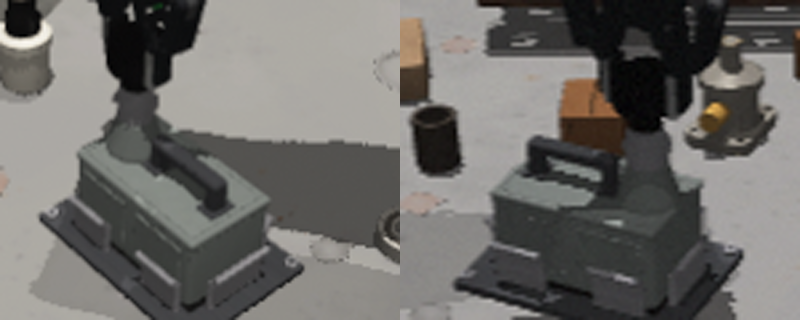

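```bash
python3 -m creep '0 0 0 0 0 0 0;0 0 0 0 0 0 0;0 0 0 0 0 0 0' 80; python3 - <<'E'
from h import *
o=where()
im=snap('side','side14');s=snap('scene','scene14')
print('side cap low/rim pix',proj(im,[[.539,.129,.168],[.539,.129,.148],[.539,.129,.155],[.539,.129,.183]]).round(1).tolist())
print('scene',proj(s,[[.539,.129,.168],[.539,.129,.148],[.539,.129,.155],[.539,.129,.183]]).round(1).tolist())
a=cv2.imread('pics/scene14.png');b=cv2.imread('pics/side14.png')
c=lambda i,x,y,w,h:cv2.resize(i[y:y+h,x:x+w],(400,400),interpolation=cv2.INTER_CUBIC).astype(float)
I=np.hstack([c(a,305,185,50,50),c(b,277,152,50,50)]);I=255*(I/255)**.5
cv2.imwrite('pics/c14.png',I)
E
```

```text
t: 15.9
position: [0.539, 0.129, 0.1644]
tool_rot: [-0.36, 0.608, -0.608, 0.36]
ft_force: [-0.1, 0.4, -0.6]
grip_width: 0.0483
t15.90 p [0.539  0.129  0.1644] phi -28.73 tilt 0.03 q [0.169 0.372 1.586 0.    1.183 0.67 ] F [-0.1  0.4 -0.6] w 0.0483
side cap low/rim pix [[303.1, 180.1], [303.4, 186.5], [303.3, 184.3], [302.9, 175.3]]
scene [[330.7, 200.3], [330.5, 207.5], [330.6, 205.0], [330.8, 194.7]][ WARN:0@3.833] global loadsave.cpp:1063 imwrite_ Unsupported depth image for selected encoder is fallbacked to CV_8U.
```

View pics/c14.png

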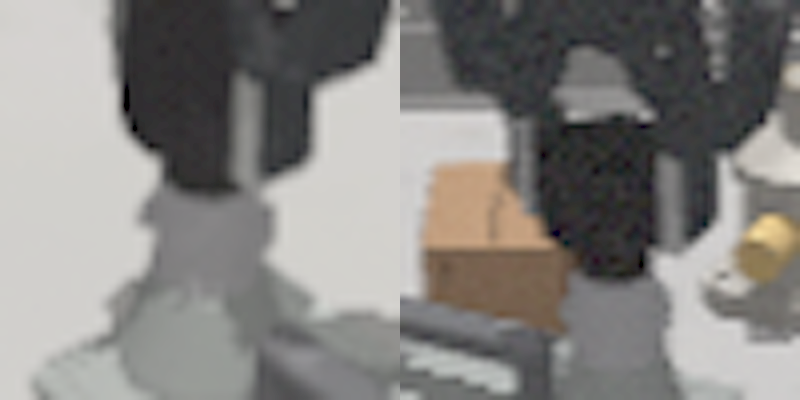

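```bash
python3 - <<'E'
from h import *
s=load('scene14');d=load('side14');a=load('scene8');b=load('side8')
# canister/nest unchanged since seating? difference in lower part
print(np.abs(s['pixels'][235:320,285:395].astype(int)-a['pixels'][235:320,285:395]).mean(), proj(d,[[.534,.105,.168],[.534,.105,.148],[.544,.153,.198]]).round(1))
print(close_job())
E
```

```text
9.3650623885918 [[300.8 184.5]
 [301.1 190.9]
 [305.  166.3]]
the job is handed in; nothing more can be done
None
```

I handed the job in at about 16 s. The canister is seated in the nest and released, and the gripper is holding the unscrewed cap above the mouth. `close_job()` gives no verdict, so this rests on my own checks.

**What I did**
- I lifted the can by its handle bar with about 90 N of grip. Its weight read about 5.7 N.
- I set it in the nest at about (0.494, 0.149), yaw −24°. It met the floor at the expected height, with a wrist force reading of about (−10, 5, 22) N. After release, the camera views showed it down between the walls.
- I gripped the cap with 80 N and turned it 85° anticlockwise while rising 4 mm. I then lifted it straight up another 39 mm.

**Last checks**
- **Cap:** the TCP was 42 mm above the cap grasp height. That puts the cap's lower edge about 20 mm above the rim.
- **Position:** the tool is within about 1 mm of the measured neck axis, with a tilt of 0.03°.
- **Load:** the wrist force is near 0 N beyond the cap's own weight, and the grip width is steady at 48.3 mm. This fits a cap clear of the can.
- **Canister:** it looked unmoved in the nest.

**What disagreed or was inconclusive**
- The scene and side cameras put the nest up to 8 mm apart. I used a close wrist-camera view, corrected by about 2 mm in x.
- One wrist view put the cap 5 mm off in x because the side of the cap was included. I went with the overhead view and the handle geometry.
- In the final side picture the cap's lower edge was about 2 pixels (about 5 mm) lower than predicted. That is still inside the 8 to 45 mm window.
- An image comparison meant to show that the can had not moved settled nothing, because the shadows had changed. The judgement that it is still seated is by eye.

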